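Gauge the headroom in a mail carton

ROBOT

A 6-joint arm with a two-finger parallel gripper is mounted at the origin on the work surface. World frame = base frame: x ahead of the robot, y to its left, z up, the work surface at z = 0. Lengths are in m, angles in rad, forces in N, time in s.
With the tool pointing down it reaches from about 0.375 to 0.9 m from the base axis. Payload 3.1 kg.
Tool frame: the origin (TCP) lies between the finger pads; the fingertips stand manip.finger_overhang ahead of it and the grasp point (between the pads) lies 5 mm behind it (manip.finger_overhang is the distance from the TCP to the fingertips, in m); z points along the fingers, y is the line along which they close (so a half turn about z gives the same grasp; the last joint's range is limited). The gripper opens to 85 mm and grips with 20 to 120 N. Pads are 22 mm wide; open, the fingers measure 114 mm over their backs; the gripper's body (76 mm by 85 mm) begins 54 mm behind the grasp point. The pads swing forward as they close: fully open they stand 13 mm farther back than shut.
Start: joints at [-1.492, 0.527, 1.433, -0, 1.181, -0.178], TCP at [0.159, -0.604, 0.245] pointing down, gripper open.
Joint ranges: [-3.08, 3.08], [-0.75, 2.2], [0.22, 2.44], [-1.43, 4.57], [0, 2.65], [-2.85, 2.85]. Speed limits (rad/s): [2.79, 2.79, 3.14, 3.14, 3.14, 3.14].

INTERFACE

Orientations are given as a unit quaternion [x, y, z, w].
In Python, from station import manip gives the robot as it stands.
- The arm moves only by the tool drive_tool, never from a script. Its argument "plan" is a list of rows, each a list of 7 numbers: the shift along the tool's x, y, z in m, then the turn, a rotation vector about the tool's x, y, z in degrees, then the opening, from -1 (shut) to 1 (fully open). In form: [[x, y, z, wx, wy, wz, gripper], ...]. A call has 1 to 10 rows; each row shifts and turns the commanded pose from where the row before left it, along the tool's axes as they then stand; what a row does not reach is not made up. A row lasts 1/10 s, in which the tool goes at most 50 mm and 8.59 degrees, less where a joint would pass 70% of its speed; a pose out of reach is approached as far as the arm can. A call is refused whole if a number of a shift passes 0.05 or a number of a turn 8.59, either way. A call with a gripper value outside its range is refused whole. The fingers move at their own pace and stop on an object; "newtons" is the grip in N (left out, the last holds). Time passes only in rows, so rows that do not move let the fingers close. It gives the time, the measured TCP pose, the force, the opening and the grip force at its end, in the units of the state.
- manip.sense(): the state, without advancing time (a new reading comes with each control period).
- manip.snapshot(name): name is "scene" or "top" or "wrist"; returns a dict with "image" (420x560x3 uint8, red, green, blue), "z_map" (420x560 float32, m along the optical axis (not along the pixel's ray), 0 where there is no reading), "fov_y" (degrees; the focal length in pixels is half the picture's height over the tangent of half this angle, whatever the lens; pixels are square), "cx", "cy" (the principal point, pixels), "extrinsics" (4x4, takes a point from camera to world coordinates); the wrist camera has in their place "mount" (4x4, takes a point from camera to tool coordinates, whose origin is the TCP and whose axes are the flange's). Camera axes: x right, y up, looking along -z (the intrinsics and any distortion apply to the point x, -y, -z); pixel columns grow to the right and rows downward; lengths in m; the calibration is good to about 2 mm. A picture is of the moment at which its call begins: read the wrist's pose just before it.
- manip.sign_off(): hands the job in; it is judged then, once.
The state is a dict: "t": time; "q": joint angles; "qd": joint speeds; "tau": joint torques, N m; "tcp_pos": TCP position; "tool_rot": TCP orientation; "force": force on the tool from outside, world axes, zero at the start; "ft_torque": the same for the moment, N m; "finger_gap": opening from 0.0 (shut) to 1.0 (fully open); "gripper_force": force on a finger pad.
Only numpy, scipy, OpenCV 4.12 (cv2) and the standard library are available. Lean on these libraries where they do the work, as an engineer would, in place of code of your own. Each camera call takes 0.05 s, during which the arm holds its last target. There are 200 camera calls.

TASK

Measure how far the mail lies below the rim of the open carton: set the depth gauge level across the carton with its base resting on both long walls, push the probe down by its knob until its foot touches the mail, then fold the lock lever fully down so that the probe is clamped at that height. Leave the gauge standing there, still touching the mail, and do not knock over or shift the other things on the desk.

Things in the scene. Friction and masses are not known exactly. Their poses are not given: they have to be found in the camera images.
- carton: Open cardboard carton, fixed to the desk, outside 200 (its x) x 260 (its y) x 120 mm high, walls 5 mm. Origin: centre of its underside; z up. The long walls stand at its x = -100..-95 and +95..+100 mm. The rim is 120 mm above the origin.
- mail: Flat-topped pile of mail (fixed, firm) filling the carton wall to wall. Origin: centre of its flat top surface, which lies 40 to 90 mm below the carton's rim; axes as the carton's.
- gauge: Loose depth gauge, about 0.5 kg, standing on its base. Origin: on the probe's axis, underside of the base; x along the base, z up. Base: aluminium plate 260 (x) x 60 (y) x 8 mm. Black upright grip rib at x = -100..-50 mm, 16 mm thick in y, 8 to 42 mm above the underside. Steel head 28 x 36 mm in the middle, up to 48 mm, with the probe rod through it; lock lever on its +x side.
- gauge_grip (a point): Point to hold the gauge by: in the rib, at gauge x = -75 mm, y = 0, 30 mm above the base's underside (12 mm below the rib's top). Pinch across the rib, along gauge y.
- probe (a joint): Slide of the probe, m: 0 = fully up, grows as the probe goes down, at most 0.10. The foot is then 2 mm above the base's underside minus this value. Steady drag of about 2 N holds it where it is left while unlocked.
- probe_knob (a point): Centre of the black knob on top of the rod: upright cylinder 20 mm in diameter, 26 mm tall; 169 mm above the base's underside when the probe is fully up.
- probe_tip (a point): Centre of the underside of the probe's flat foot (disc 16 mm in diameter), on the gauge's z axis; 167 mm below the knob's centre.
- lock_lever (a joint): Lock lever angle, rad: at 0 to 0.2 it stands up, leaning to gauge +x (at 0, 55 degrees above level); grows as it is pushed down; 0.96 is level, 0.99 its stop. Over the last quarter of its travel it clamps the rod; the lever stays wherever it is left. A push of 2 to 6 N straight down closes it.
- lever_tip (a point): Free end of the steel lock lever (14 mm wide, 6 mm thick), 80 mm from its pivot at gauge x = +24 mm, y = 0, 36 mm above the underside. Locked, the lever lies level along gauge +x, top face 39 mm above the underside, end at x = +104 mm; pressed straight down at gauge x of about +66 mm it folds all the way.
- jar: Closed glass jar, 64 mm across, 85 mm tall, at the left side of the work; origin under its centre. Leave alone.
- tape_roll: Roll of beige tape lying flat, 96 mm across, 25 mm high, beyond the work; origin under its centre. Leave alone.
- pen_cup: Dark metal cup with pens, 76 mm across, 95 mm tall (pens to 155 mm), at the right side; origin under its centre. Leave alone.

How it is judged:
By the outcome, as a careful person would: the job done as asked, in the order asked, and still so for the second after the job is handed in, with the robot touching nothing.
It also fails if it takes over 64 s, if anything falls off the work surface, if the arm or the gripper's body presses on something with over 40 N, if the wrist force passes 120 N, or if a joint passes its speed limit or range.

## Working session

There is one attempt and no reset: what is moved stays moved. The work goes in short steps, Python scripts to look and compute and a tool call to move; the robot and the scene stay as the last step left them, time stands still between calls to the robot, and variables do not carry over. Pictures are saved under pics/ and viewed, at most 10 in all, crops included, and the job is handed in when it is done.

Besides the shell and the picture viewer there is one more tool, called after "Emit:" by a JSON object that holds its "method" and its "body", one argument or row to a line. drive_tool: Moves the arm, as the interface text tells. Its arguments: {"type":"object","properties":{"plan":{"type":"array"},"newtons":{"type":"number"}},"required":["plan"]}

```bash
mkdir -p pics; ls; cat > h.py <<'E'
import numpy as np, cv2
from station import manip
from scipy.spatial.transform import Rotation as R
def cloud(s,E=None):
    z=s["z_map"];h,w=z.shape;f=h/2/np.tan(np.radians(s["fov_y"])/2)
    u,v=np.meshgrid(np.arange(w),np.arange(h))
    E=s["extrinsics"] if E is None else E
    P=np.stack([(u-s["cx"])*z/f,-(v-s["cy"])*z/f,-z],-1)
    return P@np.array(E)[:3,:3].T+np.array(E)[:3,3]
def snap(n):
    T=None
    if n=="wrist":
        st=manip.sense();T=np.eye(4);T[:3,:3]=R.from_quat(st["tool_rot"]).as_matrix();T[:3,3]=st["tcp_pos"]
    s=manip.snapshot(n)
    return s,cloud(s,T@np.array(s["mount"]) if T is not None else None)
E
python3 - <<'E'
from h import *
st=manip.sense();print({k:np.round(v,3) for k,v in st.items()},manip.finger_overhang)
for n in("top","scene"):
    s,P=snap(n);np.save(n+".npy",P);cv2.imwrite(f"pics/{n}.png",s["image"][:,:,::-1]);cv2.imwrite(n+"_im.png",s["image"][:,:,::-1])
    print({k:s[k] for k in s if k not in("image","z_map")})
E
```

```text
pics
{'t': np.float64(0.0), 'q': array([-1.492,  0.528,  1.434, -0.   ,  1.181, -0.178]), 'qd': array([-0.   , -0.001,  0.   , -0.   , -0.001,  0.   ]), 'tau': array([-0.0000e+00, -4.4235e+01, -1.7803e+01, -0.0000e+00,  8.0000e-03,
        0.0000e+00]), 'tcp_pos': array([ 0.159, -0.604,  0.244]), 'tool_rot': array([ 0.992,  0.128,  0.   , -0.001]), 'force': array([ 0.396, -0.427, -0.151]), 'ft_torque': array([-0.06 ,  0.027,  0.016]), 'gripper_force': np.float64(0.0), 'finger_gap': np.float64(0.998)} 0.014
{'fov_y': 49.99505646317479, 'cx': 283.6385048838571, 'cy': 216.8970822947353, 'extrinsics': array([[ 0.02469061,  0.99906717, -0.03542827,  0.50673218],
       [-0.99949032,  0.02395271, -0.02110351, -0.01351273],
       [-0.02023522,  0.03593127,  0.99914938,  1.4052304 ],
       [ 0.        ,  0.        ,  0.        ,  1.        ]])}
{'fov_y': 52.30278624171009, 'cx': 269.4700130445655, 'cy': 198.91990961784524, 'extrinsics': array([[ 0.55059399, -0.54420103,  0.63300197,  1.30998058],
       [ 0.8346516 ,  0.34594676, -0.42857619, -0.50985252],
       [ 0.01424662,  0.76430758,  0.64469447,  0.89406659],
       [ 0.        ,  0.        ,  0.        ,  1.        ]])}
```

View pics/top.png

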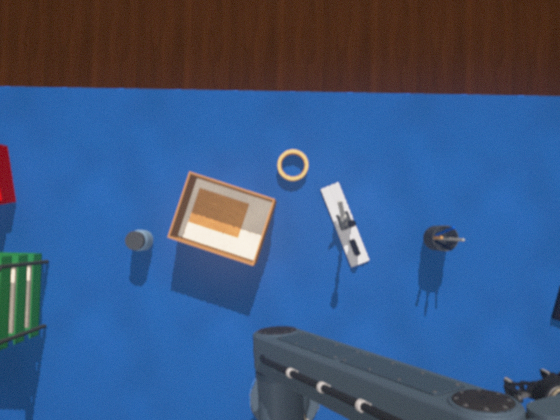

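View pics/scene.png

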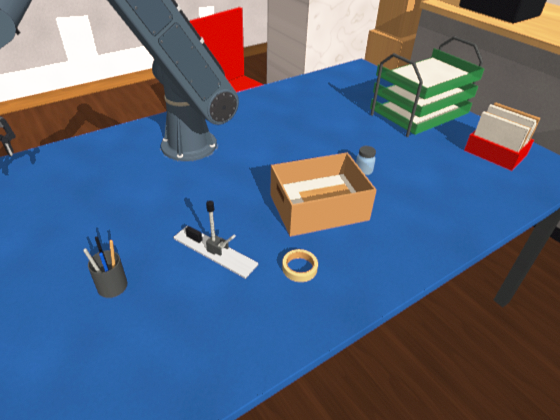

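Top view: the carton is at about (221,218) and the gauge base runs (330,186) to (358,266). Its rib is at (354,247), toward the robot, and the lever is up at (343,212). The jar is at (140,240), the tape at (293,165) and the cup at (441,238).

```bash
cat > m.py <<'E'
from h import *
for n in("top","scene"):
    P=np.load(n+".npy");I=cv2.imread(n+"_im.png").astype(int)
    x,y,z=P[...,0],P[...,1],P[...,2]
    desk=(abs(x-.55)<.2)&(abs(y)<.4)&(I[...,0]>I[...,2]+60);print(n,"desk z",np.median(z[desk]))
    near=lambda c,r:np.hypot(x-c[0],y-c[1])<r
    # gauge base
    m=(I.min(-1)>130)&(z<.03)&(z>-.02)&(x>.3)&(x<.7)&(y<0)&(y>-.22)
    m=m.astype(np.uint8);k,L,S,C=cv2.connectedComponentsWithStats(m);b=1+np.argmax(S[1:,4])
    q=P[L==b];print("base",len(q),np.round(np.median(q,0),4),cv2.minAreaRect((q[:,:2]*1000).astype(np.float32)))
    # carton rim
    m=(z>.108)&(z<.132)&(x>.35)&(x<.75)&(y>.02)&(y<.4)
    q=P[m];print("rim",len(q),np.median(q[:,2]),cv2.minAreaRect((q[:,:2]*1000).astype(np.float32)))
    c=q[:,:2].mean(0)
    c=np.array(cv2.minAreaRect((q[:,:2]*1000).astype(np.float32))[0])/1000
    i=near(c,.05);print("mail z",np.percentile(z[i],[5,25,50,75,95]))
    g=(x>.35)&(x<.7)&(y<0)&(y>-.22)&(z>.02)&(z<.22)
    for lo,hi in((.03,.052),(.052,.09),(.09,.145),(.15,.2)):
        q=P[g&(z>lo)&(z<hi)]
        print(lo,hi,len(q),q.size and (np.round(q.mean(0),4),np.round(q.min(0),3),np.round(q.max(0),3)))
E
python3 m.py
```

```text
top desk z 0.00018452370469257406
base 1136 [ 0.566  -0.1627  0.0079] ((539.943115234375, -173.59426879882812), (262.8033142089844, 64.41175079345703), 22.756023406982422)
rim 696 0.11964654700798794 ((546.4779663085938, 194.5230255126953), (261.21270751953125, 200.05714416503906), 73.3000717163086)
mail z [0.03655711 0.03925688 0.04117865 0.04335883 0.04627184]
0.03 0.052 247 (array([ 0.5227, -0.1765,  0.0439]), array([ 0.446, -0.218,  0.03 ]), array([ 0.685, -0.019,  0.052]))
0.052 0.09 61 (array([ 0.5745, -0.1573,  0.0699]), array([ 0.532, -0.181,  0.052]), array([ 0.598, -0.144,  0.09 ]))
0.09 0.145 26 (array([ 0.5917, -0.15  ,  0.0995]), array([ 0.537, -0.169,  0.09 ]), array([ 0.609, -0.139,  0.116]))
0.15 0.2 48 (array([ 0.539 , -0.1721,  0.1798]), array([ 0.53 , -0.182,  0.166]), array([ 0.549, -0.164,  0.187]))
scene desk z 0.0002771898432222253
base 1027 [ 0.5919 -0.157   0.008 ] ((539.8607177734375, -171.9991912841797), (260.33367919921875, 63.01299285888672), 22.607528686523438)
rim 985 0.11690618360963179 ((546.186279296875, 194.4770965576172), (262.39752197265625, 207.31918334960938), 73.30625915527344)
mail z [0.03833103 0.04015876 0.04125287 0.0423319  0.04396132]
0.03 0.052 338 (array([ 0.5267, -0.182 ,  0.0424]), array([ 0.442, -0.217,  0.03 ]), array([ 0.58 , -0.141,  0.052]))
0.052 0.09 63 (array([ 0.5593, -0.1678,  0.0723]), array([ 0.538, -0.178,  0.052]), array([ 0.599, -0.151,  0.09 ]))
0.09 0.145 75 (array([ 0.5566, -0.1675,  0.1135]), array([ 0.534, -0.178,  0.09 ]), array([ 0.609, -0.139,  0.143]))
0.15 0.2 88 (array([ 0.5428, -0.1742,  0.1732]), array([ 0.529, -0.183,  0.15 ]), array([ 0.55 , -0.163,  0.184]))
```

```bash
cat > to.py <<'E'
# tool-axis shift and yaw needed: python3 to.py x y z yaw_deg
from h import *;import sys
x,y,z,a=map(float,sys.argv[1:5]);s=manip.sense()
Rc=R.from_quat(s["tool_rot"]);a=np.radians(a)
Rt=R.from_matrix(np.c_[[np.cos(a),np.sin(a),0],[np.sin(a),-np.cos(a),0],[0,0,-1]])
print("t",round(s["t"],2),"tcp",np.round(s["tcp_pos"],4),"q",np.round(s["q"],2),"F",np.round(s["force"],1),"gap",round(s["finger_gap"],3))
print("shift now-tool mm",np.round(1000*Rc.inv().apply(np.array([x,y,z])-s["tcp_pos"]),1),"after-turn mm",np.round(1000*Rt.inv().apply(np.array([x,y,z])-s["tcp_pos"]),1),"rotvec deg",np.round((Rc.inv()*Rt).as_rotvec(degrees=True),2))
E
python3 - <<'E'
from h import *
s=manip.snapshot("wrist");print(np.round(s["mount"],3),s["fov_y"])
E
python3 to.py .471 -.202 .2 22.7; python3 to.py .471 -.202 .2 -157.3
```

```text
[[-0.     0.96   0.28   0.071]
 [ 1.     0.     0.    -0.001]
 [ 0.     0.28  -0.96  -0.13 ]
 [ 0.     0.     0.     1.   ]] 71.93749723199168
t 0.15 tcp [ 0.1588 -0.6039  0.2445] q [-1.49  0.53  1.43  0.    1.18 -0.18] F [-0.1  0.4 -1.1] gap 0.999
shift now-tool mm [ 404.1 -309.4   45.2] after-turn mm [ 443.2 -250.3   44.5] rotvec deg [-0.09 -0.02 -7.98]
t 0.15 tcp [ 0.1588 -0.6039  0.2445] q [-1.49  0.53  1.43  0.    1.18 -0.18] F [-0.1  0.4 -1.1] gap 0.999
shift now-tool mm [ 404.1 -309.4   45.2] after-turn mm [-443.2  250.3   44.5] rotvec deg [-4.0000e-02  1.4000e-01  1.7202e+02]
```

Emit:
{"method": "drive_tool", "body": {
  "plan": [
    [0.02,-0.015,0,0,0,0,1],
    [0.038,-0.029,0,0,0,0,1],
    [0.038,-0.029,0,0,0,0,1],
    [0.038,-0.029,0,0,0,0,1],
    [0.038,-0.029,0,0,0,0,1],
    [0.038,-0.029,0,0,0,0,1],
    [0.038,-0.029,0,0,0,0,1],
    [0.038,-0.029,0,0,0,0,1],
    [0.038,-0.029,0,0,0,0,1],
    [0.038,-0.029,0,0,0,0,1]
  ]
}}

```text
t: 1.15
tcp_pos: [0.4396, -0.2438, 0.2453]
tool_rot: [0.992, 0.128, -0.0, -0.0]
force: [1.1, -0.0, 0.0]
finger_gap: 0.997
gripper_force: 0.0
```

Emit:
{"method": "drive_tool", "body": {
  "plan": [
    [0.03,-0.023,0,0,0,0,1],
    [0,0,0,0,0,-8.5,1],
    [0,0,0,0,0,-8.5,1],
    [0,0,0,0,0,-8.5,1],
    [0,0,0,0,0,-8.5,1],
    [0,0,0,0,0,-8.5,1],
    [0,0,0,0,0,-8.5,1],
    [0,0,0,0,0,-8.5,1],
    [0,0,0,0,0,-8.5,1],
    [0,0,0,0,0,-8.5,1]
  ]
}}

```text
t: 2.15
tcp_pos: [0.4618, -0.2156, 0.2451]
tool_rot: [0.697, 0.717, -0.0, -0.0]
force: [0.1, -0.4, -0.3]
finger_gap: 1.005
gripper_force: 0.0
```

Emit:
{"method": "drive_tool", "body": {
  "plan": [
    [0,0,0,0,0,-8.5,1],
    [0,0,0,0,0,-8.5,1],
    [0,0,0,0,0,-8.5,1],
    [0,0,0,0,0,-8.5,1],
    [0,0,0,0,0,-8.5,1],
    [0,0,0,0,0,-8.5,1],
    [0,0,0,0,0,-8.5,1],
    [0,0,0,0,0,-8.5,1],
    [0,0,0,0,0,-8.5,1],
    [0,0,0,0,0,-8.5,1]
  ]
}}

```text
t: 3.15
tcp_pos: [0.4618, -0.2156, 0.2451]
tool_rot: [0.03, 1.0, 0.0, -0.0]
force: [-0.5, 0.2, 0.7]
finger_gap: 1.001
gripper_force: 0.0
```

```bash
python3 to.py .471 -.202 .12 202.7
```

```text
t 3.15 tcp [ 0.4618 -0.2156  0.2451] q [-0.66  0.37  1.72 -0.    1.05 -2.17] F [-0.5  0.2  0.7] gap 1.001
shift now-tool mm [ -8.4  14.1 125.1] after-turn mm [-13.7   9.  125.1] rotvec deg [ 3.000e-02 -2.000e-02 -2.613e+01]
```

Emit:
{"method": "drive_tool", "body": {
  "plan": [
    [0,0,0.01,0,0,-6.53,1],
    [0,0,0.01,0,0,-6.53,1],
    [0,0,0.01,0,0,-6.53,1],
    [0,0,0.01,0,0,-6.54,1],
    [-0.0137,0.009,0.005,0,0,0,1],
    [0,0,0,0,0,0,1]
  ]
}}

```text
t: 3.75
tcp_pos: [0.471, -0.201, 0.1994]
tool_rot: [-0.194, 0.981, 0.001, -0.001]
force: [0.1, -0.6, 0.6]
finger_gap: 0.998
gripper_force: 0.0
```

```bash
python3 to.py .471 -.202 .025 202.7; python3 - <<'E'
from h import *
s,P=snap("wrist");I=s["image"][:,:,::-1];cv2.imwrite("pics/w1.png",I)
x,y,z=P[...,0],P[...,1],P[...,2]
g=(x>.35)&(x<.7)&(y<0)&(y>-.3)
a=np.radians(22.7);u=np.array([np.cos(a),np.sin(a)]);v=np.array([-u[1],u[0]])
D=P[...,:2]-[.540,-.1728];gx=D@u;gy=D@v
m=g&(z>.036)&(z<.047)&(gx<-40e-3)&(gx>-.115)&(abs(gy)<.025)&(I.max(-1)<90)
print("rib",m.sum(),np.percentile(gx[m],[1,50,99]),np.percentile(gy[m],[1,50,99]),np.median(z[m]),cv2.minAreaRect((P[m][:,:2]*1000).astype(np.float32)))
m=g&(z>.004)&(z<.014)&(I.min(-1)>120);print("base",m.sum(),cv2.minAreaRect((P[m][:,:2]*1000).astype(np.float32)),np.median(z[m]))
E
```

```text
t 3.75 tcp [ 0.471  -0.201   0.1994] q [-0.62  0.44  1.76  0.    0.94 -2.58] F [ 0.1 -0.6  0.6] gap 0.998
shift now-tool mm [  0.2  -1.4 174.4] after-turn mm [  0.4  -1.  174.4] rotvec deg [ 0.14 -0.06 -0.3 ]
rib 615 [-0.10267419 -0.07994891 -0.05468303] [-0.0049413   0.00132312  0.00744092] 0.04281861905408635 ((466.94683837890625, -201.99850463867188), (48.5555305480957, 12.459721565246582), 22.55790138244629)
base 6835 ((536.8683471679688, -173.278076171875), (259.4513854980469, 60.12824249267578), 22.61110496520996) 0.008781938321181681
```

View pics/w1.png

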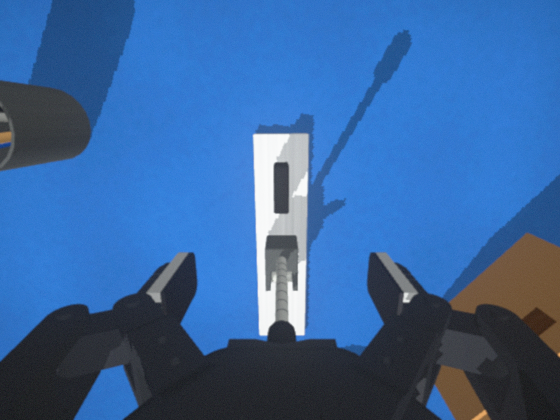

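The rib is at (282,188), centred between the fingers, and the camera sits on the side away from the knob. The pose agrees within 3 mm. Going down to grip.

Emit:
{"method": "drive_tool", "body": {
  "plan": [
    [0.0018,-0.0004,0.03,0,0,-0.3,1],
    [0,0,0.04,0,0,0,1],
    [0,0,0.04,0,0,0,1],
    [0,0,0.03,0,0,0,1],
    [0,0,0.02,0,0,0,1],
    [0,0,0.0134,0,0,0,1],
    [0,0,0,0,0,0,1]
  ]
}}

```text
t: 4.5
tcp_pos: [0.4691, -0.2033, 0.0257]
tool_rot: [-0.196, 0.981, 0.001, -0.001]
force: [-0.4, 0.3, 0.2]
finger_gap: 1.002
gripper_force: 0.0
```

Emit:
{"method": "drive_tool", "body": {
  "plan": [
    [0,0,0,0,0,0,0.2],
    [0,0,0,0,0,0,-0.2],
    [0,0,0,0,0,0,-1],
    [0,0,0,0,0,0,-1],
    [0,0,0,0,0,0,-1],
    [0,0,0,0,0,0,-1],
    [0,0,0,0,0,0,-1],
    [0,0,0,0,0,0,-1],
    [0,0,0,0,0,0,-1]
  ],
  "newtons": 100
}}

```text
t: 5.4
tcp_pos: [0.4698, -0.2032, 0.0278]
tool_rot: [-0.197, 0.98, -0.0, 0.0]
force: [-0.2, 0.6, 6.1]
finger_gap: 0.175
gripper_force: 98.2
```

Emit:
{"method": "drive_tool", "body": {
  "plan": [
    [0,0,-0.002,0,0,0,-1],
    [0,0,-0.004,0,0,0,-1],
    [0,0,-0.008,0,0,0,-1],
    [0,0,-0.016,0,0,0,-1],
    [0,0,-0.02,0,0,0,-1],
    [0,0,0,0,0,0,-1],
    [0,0,0,0,0,0,-1]
  ]
}}

```text
t: 6.1
tcp_pos: [0.4697, -0.2033, 0.0771]
tool_rot: [-0.196, 0.981, -0.0, 0.0]
force: [0.0, 0.5, -5.1]
finger_gap: 0.17
gripper_force: 97.7
```

```bash
cat > tilt.py <<'E'
from h import *
# fit base-plate top plane of gauge, from wrist and scene clouds
st=manip.sense();print("t",st["t"],np.round(st["tcp_pos"],4),np.round(st["force"],1),round(st["finger_gap"],3))
Rt=R.from_quat(st["tool_rot"]).as_matrix()
for n in("wrist","scene","top"):
    s,P=snap(n);I=s["image"].astype(int)
    if n=="wrist":cv2.imwrite("wlast.png",s["image"][:,:,::-1])
    L=(P-st["tcp_pos"])@Rt   # tool coords; gauge x=-75-tool x
    gx=-.075-L[...,0];gy=L[...,1];h=-L[...,2]
    m=(abs(gx)<.135)&(abs(gy)<.034)&(h<-.008)&(h>-.03)&(I.min(-1)>110)&(I[...,2]-I[...,0]<50)
    q=np.c_[gx[m],gy[m],h[m]]
    if len(q)<50:print(n,len(q));continue
    for _ in range(3):
        A=np.c_[q[:,:2],np.ones(len(q))];c=np.linalg.lstsq(A,q[:,2],rcond=None)[0];r=q[:,2]-A@c;q=q[abs(r)<max(.002,2*r.std())]
    print(n,len(q),"slope deg x,y",np.round(np.degrees(c[:2]),2),"plate top rel TCP mm at origin/grip",np.round(1000*c[2],1),np.round(1000*(c[2]-.075*c[0]),1),"rect",cv2.minAreaRect((q[:,:2]*1000).astype(np.float32)))
E
python3 tilt.py; python3 to.py .4745 .216 .23 163.3
```

```text
t 6.1 [ 0.4697 -0.2033  0.0771] [ 0.   0.5 -5.1] 0.17
wrist 10630 slope deg x,y [-0.38  0.04] plate top rel TCP mm at origin/grip -19.5 -19.0 rect ((-72.6568603515625, 0.7731742858886719), (117.77466583251953, 60.02869415283203), 0.006279215216636658)
scene 1024 slope deg x,y [-0.35  0.65] plate top rel TCP mm at origin/grip -20.8 -20.3 rect ((0.1993408203125, -0.09688186645507812), (261.4766540527344, 62.32037353515625), 0.5255906581878662)
top 739 slope deg x,y [-0.1  0.3] plate top rel TCP mm at origin/grip -21.5 -21.4 rect ((34.884971618652344, 1.6029491424560547), (189.99771118164062, 59.96832275390625), 0.11115976423025131)
t 6.25 tcp [ 0.469  -0.2028  0.0761] q [-0.63  0.65  1.85 -0.    0.64 -2.59] F [ 1.   0.2 -4.3] gap 0.164
shift now-tool mm [-166.1  384.7 -153.4] after-turn mm [ 115.1  402.7 -153.9] rotvec deg [ 0.08 -0.1  39.35]
```

Emit:
{"method": "drive_tool", "body": {
  "plan": [
    [0,0,-0.015,0,0,1,-1],
    [0,0,-0.03,0,0,3,-1],
    [0,0,-0.03,0,0,4.35,-1],
    [0,0,-0.03,0,0,5,-1],
    [0,0,-0.03,0,0,5,-1],
    [0,0,-0.018,0,0,5,-1],
    [0,0,0,0,0,5,-1],
    [0,0,0,0,0,5,-1],
    [0,0,0,0,0,4,-1],
    [0,0,0,0,0,2,-1]
  ]
}}

```text
t: 7.25
tcp_pos: [0.4686, -0.2025, 0.2286]
tool_rot: [0.146, 0.989, 0.001, -0.002]
force: [-0.3, 0.3, -5.0]
finger_gap: 0.168
gripper_force: 97.9
```

Emit:
{"method": "drive_tool", "body": {
  "plan": [
    [0.0035,0.012,0,0,0,0,-1],
    [0.007,0.024,0,0,0,0,-1],
    [0.01,0.035,0,0,0,0,-1],
    [0.01,0.035,0,0,0,0,-1],
    [0.01,0.035,0,0,0,0,-1],
    [0.01,0.035,0,0,0,0,-1],
    [0.01,0.035,0,0,0,0,-1],
    [0.01,0.035,0,0,0,0,-1],
    [0.01,0.035,0,0,0,0,-1],
    [0.01,0.035,0,0,0,0,-1]
  ]
}}

```text
t: 8.25
tcp_pos: [0.4721, 0.1278, 0.2291]
tool_rot: [0.145, 0.989, 0.0, -0.002]
force: [0.6, -0.2, -4.6]
finger_gap: 0.167
gripper_force: 97.9
```

Emit:
{"method": "drive_tool", "body": {
  "plan": [
    [0.01,0.035,0,0,0,0,-1],
    [0.008,0.028,0,0,0,0,-1],
    [0.004,0.014,0,0,0,0,-1],
    [0.002,0.008,0,0,0,0,-1],
    [0,0,0,0,0,0,-1],
    [0,0,0,0,0,0,-1]
  ]
}}

```text
t: 8.85
tcp_pos: [0.475, 0.213, 0.2296]
tool_rot: [0.145, 0.989, -0.0, -0.001]
force: [0.7, -0.3, -4.1]
finger_gap: 0.166
gripper_force: 98.1
```

```bash
python3 to.py .4745 .216 .148 163.3; python3 tilt.py; cp wlast.png pics/w2.png; python3 - <<'E'
from h import *
# refine carton rim from wrist view
s,P=snap("wrist");x,y,z=P[...,0],P[...,1],P[...,2]
m=(abs(z-.12)<.006)&(abs(x-.546)<.17)&(abs(y-.1945)<.17);q=P[m]
a=np.radians(-16.7);u=np.array([np.cos(a),np.sin(a)]);v=np.array([-u[1],u[0]])
D=q[:,:2]-[.5463,.1945];print(len(q),np.round(np.percentile(D@u,[1,50,99]),4),np.round(np.percentile(D@v,[1,50,99]),4))
E
```

```text
t 8.85 tcp [0.475  0.213  0.2296] q [ 0.21  0.41  1.71 -0.    1.02 -1.07] F [ 0.7 -0.3 -4.1] gap 0.166
shift now-tool mm [ 1.2  2.8 81.6] after-turn mm [ 1.3  2.8 81.6] rotvec deg [-0.06 -0.05 -0.03]
t 8.85 [0.475  0.213  0.2296] [ 0.7 -0.3 -4.1] 0.166
wrist 10655 slope deg x,y [-0.39 -0.03] plate top rel TCP mm at origin/grip -19.5 -19.0 rect ((-73.17999267578125, 0.6773452758789062), (117.91020202636719, 60.006038665771484), 0.13351260125637054)
scene 708 slope deg x,y [-0.29  0.39] plate top rel TCP mm at origin/grip -20.1 -19.7 rect ((1.8004684448242188, 0.36928558349609375), (258.7581787109375, 61.21258544921875), 0.5868876576423645)
top 1018 slope deg x,y [-0.22 -0.  ] plate top rel TCP mm at origin/grip -19.8 -19.5 rect ((4.23406982421875, 0.6191558837890625), (251.10899353027344, 60.812923431396484), 0.008663116954267025)
3797 [-0.1018 -0.077   0.022 ] [-0.1308  0.05    0.1288]
```

View pics/w2.png

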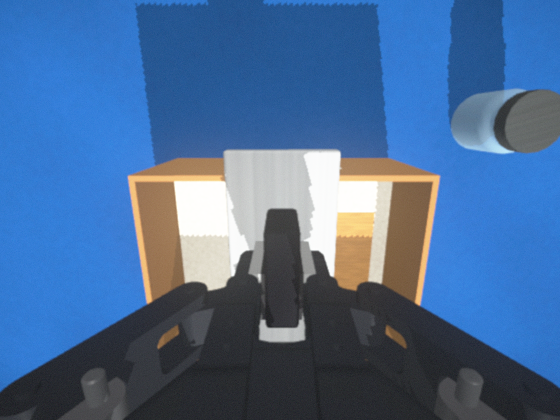

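The gauge hangs level and square over the carton: the plate is at (282,240), between the short walls at columns 140 and 430. Lowering it onto the rim.

Emit:
{"method": "drive_tool", "body": {
  "plan": [
    [0.0012,0.0028,0.015,0,0,0,-1],
    [0,0,0.025,0,0,0,-1],
    [0,0,0.02,0,0,0,-1],
    [0,0,0.01,0,0,0,-1],
    [0,0,0.004,0,0,0,-1],
    [0,0,0.002,0,0,0,-1],
    [0,0,0.002,0,0,0,-1],
    [0,0,0.002,0,0,0,-1],
    [0,0,0,0,0,0,-1]
  ]
}}

```text
t: 9.95
tcp_pos: [0.4752, 0.2169, 0.1503]
tool_rot: [0.145, 0.989, 0.0, 0.0]
force: [0.4, 0.7, -5.4]
finger_gap: 0.169
gripper_force: 98.0
```

Emit:
{"method": "drive_tool", "body": {
  "plan": [
    [0,0,0.001,0,0,0,-1],
    [0,0,0.001,0,0,0,-1],
    [0,0,0.001,0,0,0,-1],
    [0,0,0,0,0,0,-1]
  ]
}}

```text
t: 10.35
tcp_pos: [0.4751, 0.2169, 0.1478]
tool_rot: [0.145, 0.989, 0.0, 0.0]
force: [-2.4, -0.9, 3.6]
finger_gap: 0.166
gripper_force: 99.4
```

Emit:
{"method": "drive_tool", "body": {
  "plan": [
    [0,0,0.0005,0,0,0,-1],
    [0,0,0,0,0,0,-0.6],
    [0,0,0,0,0,0,-0.4],
    [0,0,0,0,0,0,0],
    [0,0,0,0,0,0,0.5],
    [0,0,0,0,0,0,0.5]
  ]
}}

```text
t: 10.95
tcp_pos: [0.4752, 0.2168, 0.1463]
tool_rot: [0.145, 0.989, 0.0, 0.0]
force: [0.1, 0.5, 0.1]
finger_gap: 0.745
gripper_force: 0.0
```

Emit:
{"method": "drive_tool", "body": {
  "plan": [
    [0,0,-0.02,0,0,0,0.5],
    [0,0,-0.04,0,0,0,0.5],
    [0.01,0,-0.04,0,0,0,0.5],
    [0.02,0,-0.045,0,0,0,-1],
    [0.02,0,-0.045,0,0,0,-1],
    [0,0,0,0,0,0,-1]
  ]
}}

```text
t: 11.55
tcp_pos: [0.4281, 0.2327, 0.3425]
tool_rot: [0.144, 0.99, 0.003, 0.006]
force: [0.5, 0.0, -0.4]
finger_gap: 0.243
gripper_force: 0.0
```

```bash
cat > see.py <<'E'
from h import *
a=np.radians(-16.7);u=np.array([np.cos(a),np.sin(a)]);v=np.array([-u[1],u[0]])
st=manip.sense();print("t",st["t"],np.round(st["tcp_pos"],4),np.round(st["force"],1))
for n in("scene","top"):
    s,P=snap(n);I=s["image"].astype(int);cv2.imwrite(n+"_last.png",s["image"][:,:,::-1])
    D=P[...,:2]-[.5463,.1945];gx=D@u;gy=D@v;z=P[...,2]
    m=(abs(gx)<.15)&(abs(gy)<.05)&(abs(z-.128)<.008)&(I.min(-1)>110)&(I[...,2]-I[...,0]<50)
    q=P[m];c=np.linalg.lstsq(np.c_[gx[m],gy[m],np.ones(m.sum())],z[m],rcond=None)[0]
    r=cv2.minAreaRect((np.c_[gx[m],gy[m]]*1000).astype(np.float32));print(n,m.sum(),"plate z",np.round(c[2],4),"slope deg",np.round(np.degrees(c[:2]),2),"rect in carton frame",r)
    k=(abs(gx)<.04)&(abs(gy)<.04)&(z>.175)&(z<.33)&(I.max(-1)<90)
    if k.sum():w=P[k];t=w[w[:,2]>w[:,2].max()-.02];print(" knob",k.sum(),np.round(t.mean(0),4),"top z",np.round(w[:,2].max(),4),"carton frame",np.round((t[:,:2].mean(0)-[.5463,.1945])@np.c_[u,v],4))
    l=(gx>.03)&(gx<.12)&(abs(gy)<.03)&(z>.14)&(z<.26)
    if l.sum():print(" lever gx,gy,z max",np.round([gx[l].max(),np.median(gy[l]),z[l].max()],3),l.sum())
E
python3 see.py; cp scene_last.png pics/s2.png
```

```text
t 11.55 [0.4281 0.2327 0.3425] [ 0.5  0.  -0.4]
scene 802 plate z 0.1279 slope deg [-0.07  0.07] rect in carton frame ((1.8402328491210938, 4.342048645019531), (262.0226745605469, 74.74345397949219), 2.006488084793091)
 knob 69 [0.5512 0.1926 0.2948] top z 0.3035 carton frame [ 0.0052 -0.0004]
 lever gx,gy,z max [0.075 0.001 0.223] 119
top 1449 plate z 0.1283 slope deg [0.02 0.1 ] rect in carton frame ((0.389984130859375, 0.2683906555175781), (259.1209716796875, 97.97209930419922), 0.0366184338927269)
 knob 41 [0.5459 0.1933 0.3009] top z 0.3047 carton frame [-0.     -0.0013]
 lever gx,gy,z max [0.073 0.001 0.223] 111
```

View pics/s2.png

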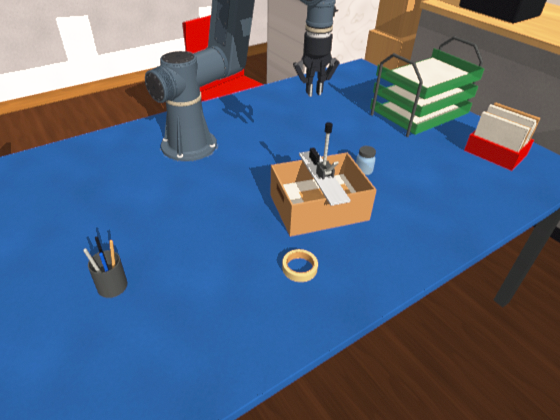

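```bash
python3 to.py .5465 .194 .3425 163.3
```

```text
t 11.65 tcp [0.4271 0.2314 0.3375] q [ 0.27  0.23  1.65 -0.    1.26 -1.01] F [ 0.1  0.7 -0.2] gap 0.067
shift now-tool mm [-125.1   -1.6   -4.7] after-turn mm [-125.1   -1.5   -5. ] rotvec deg [0.09 0.16 0.04]
```

Emit:
{"method": "drive_tool", "body": {
  "plan": [
    [-0.015,0,-0.01,0,0,0,-1],
    [-0.03,-0.0015,0,0,0,0,-1],
    [-0.03,0,0,0,0,0,-1],
    [-0.03,0,0,0,0,0,-1],
    [-0.02,0,0,0,0,0,-1],
    [0,0,0,0,0,0,-1],
    [0,0,0,0,0,0,-1]
  ]
}}

```text
t: 12.35
tcp_pos: [0.5456, 0.1933, 0.3439]
tool_rot: [0.146, 0.989, -0.001, -0.003]
force: [-0.9, -0.3, 0.7]
finger_gap: 0.001
gripper_force: 0.0
```

```bash
python3 to.py .5465 .194 .324 163.3
```

```text
t 12.35 tcp [0.5456 0.1933 0.3439] q [ 0.15  0.37  1.42  0.    1.36 -1.13] F [-0.9 -0.3  0.7] gap 0.001
shift now-tool mm [-0.7  1.  19.9] after-turn mm [-0.6  0.9 19.9] rotvec deg [-0.11 -0.28 -0.07]
```

Emit:
{"method": "drive_tool", "body": {
  "plan": [
    [0,0.0008,0.01,0,0,0,-1],
    [0,0,0.01,0,0,0,-1],
    [0,0,0.004,0,0,0,-1],
    [0,0,0.004,0,0,0,-1],
    [0,0,0.004,0,0,0,-1],
    [0,0,0.004,0,0,0,-1],
    [0,0,0.006,0,0,0,-1],
    [0,0,0.006,0,0,0,-1],
    [0,0,0.006,0,0,0,-1],
    [0,0,0.006,0,0,0,-1]
  ]
}}

```text
t: 13.35
tcp_pos: [0.5466, 0.1946, 0.2859]
tool_rot: [0.145, 0.989, 0.0, 0.0]
force: [-1.3, 0.5, 2.3]
finger_gap: 0.001
gripper_force: 0.8
```

```bash
python3 see.py
```

```text
t 13.35 [0.5466 0.1946 0.2859] [-1.3  0.5  2.3]
scene 797 plate z 0.1279 slope deg [-0.01  0.51] rect in carton frame ((2.4572906494140625, -1.4619026184082031), (77.20624542236328, 260.1937255859375), 88.06021118164062)
 knob 241 [0.5552 0.1945 0.3227] top z 0.3299 carton frame [0.0085 0.0025]
 lever gx,gy,z max [ 0.076 -0.001  0.221] 115
top 905 plate z 0.1282 slope deg [0.15 0.3 ] rect in carton frame ((0.6427001953125, 0.7728385925292969), (96.43424224853516, 258.89215087890625), 89.76446533203125)
 lever gx,gy,z max [0.073 0.002 0.227] 109
```

Emit:
{"method": "drive_tool", "body": {
  "plan": [
    [0,0,0.006,0,0,0,-1],
    [0,0,0.006,0,0,0,-1],
    [0,0,0.006,0,0,0,-1],
    [0,0,0.006,0,0,0,-1],
    [0,0,0.006,0,0,0,-1],
    [0,0,0.005,0,0,0,-1],
    [0,0,0.004,0,0,0,-1],
    [0,0,0.002,0,0,0,-1],
    [0,0,0,0,0,0,-1]
  ]
}}

```text
t: 14.35
tcp_pos: [0.546, 0.1946, 0.2448]
tool_rot: [0.145, 0.989, -0.0, -0.001]
force: [-0.3, 1.3, -0.7]
finger_gap: -0.0
gripper_force: 0.0
```

Emit:
{"method": "drive_tool", "body": {
  "plan": [
    [0,0,0.0015,0,0,0,-1],
    [0,0,0.0015,0,0,0,-1],
    [0,0,0,0,0,0,-1]
  ]
}}

```text
t: 14.65
tcp_pos: [0.5462, 0.1946, 0.2422]
tool_rot: [0.145, 0.989, -0.0, -0.0]
force: [-0.0, 0.8, -0.2]
finger_gap: -0.0
gripper_force: 0.0
```

Emit:
{"method": "drive_tool", "body": {
  "plan": [
    [0,0,0.0015,0,0,0,-1],
    [0,0,0.0015,0,0,0,-1],
    [0,0,0,0,0,0,-1]
  ]
}}

```text
t: 14.95
tcp_pos: [0.5466, 0.1945, 0.2392]
tool_rot: [0.145, 0.989, -0.0, -0.0]
force: [0.0, 0.6, 0.4]
finger_gap: -0.002
gripper_force: 0.0
```

Emit:
{"method": "drive_tool", "body": {
  "plan": [
    [0,0,0.001,0,0,0,-1],
    [0,0,0.001,0,0,0,-1],
    [0,0,0.001,0,0,0,-1]
  ]
}}

```text
t: 15.25
tcp_pos: [0.5466, 0.1946, 0.2364]
tool_rot: [0.145, 0.989, 0.0, 0.0]
force: [-0.3, -0.3, 1.5]
finger_gap: 0.001
gripper_force: 0.7
```

Emit:
{"method": "drive_tool", "body": {
  "plan": [
    [0,0,0.001,0,0,0,-1],
    [0,0,0.001,0,0,0,-1]
  ]
}}

```text
t: 15.45
tcp_pos: [0.5466, 0.1946, 0.2344]
tool_rot: [0.145, 0.989, 0.0, 0.0]
force: [-0.8, -0.1, 2.7]
finger_gap: 0.004
gripper_force: 0.7
```

```bash
python3 see.py; python3 - <<'E'
from h import *
a=cv2.imread("scene_last.png");cv2.imwrite("pics/c1.png",cv2.resize(a[80:250,230:410],None,fx=4,fy=3.4)[:600,:720])
E
```

```text
t 15.45 [0.5466 0.1946 0.2344] [-0.8 -0.1  2.7]
scene 796 plate z 0.1281 slope deg [-0.1   0.92] rect in carton frame ((2.0326385498046875, 2.603893280029297), (66.5093765258789, 260.8282470703125), 88.94081115722656)
 knob 595 [0.5587 0.1882 0.3214] top z 0.33 carton frame [ 0.0137 -0.0025]
 lever gx,gy,z max [ 0.073 -0.     0.223] 115
top 873 plate z 0.1281 slope deg [0.05 0.24] rect in carton frame ((1.1487274169921875, 0.3089256286621094), (257.4997863769531, 99.28742980957031), 0.2796087861061096)
 knob 13 [0.536  0.158  0.3263] top z 0.3293 carton frame [ 0.0006 -0.0379]
 lever gx,gy,z max [ 0.073 -0.     0.226] 93
```

View pics/c1.png

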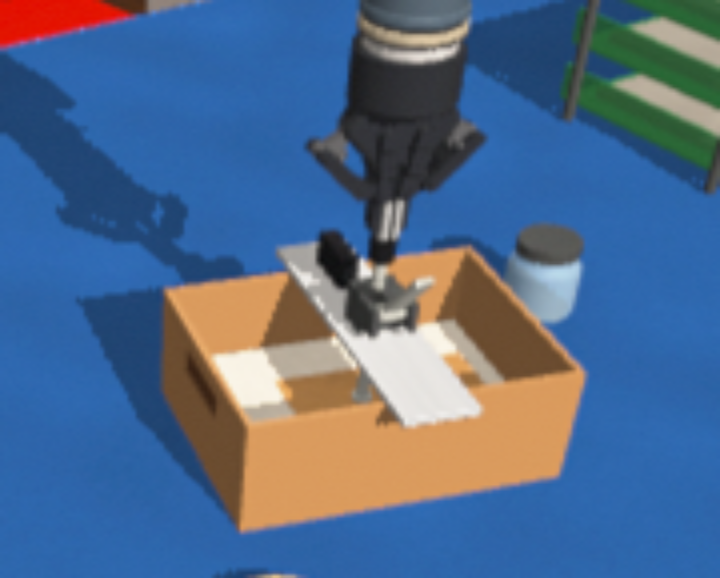

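The fingertips are on the knob at (383,245), and the foot shows near the mail at (363,390). Force is 2.7 N, so it is still only drag. I'll push on until the force rises clearly.

Emit:
{"method": "drive_tool", "body": {
  "plan": [
    [0,0,0.001,0,0,0,-1],
    [0,0,0.001,0,0,0,-1]
  ]
}}

```text
t: 15.75
tcp_pos: [0.547, 0.1946, 0.2342]
tool_rot: [0.145, 0.989, 0.0, 0.001]
force: [-2.4, -0.3, 15.2]
finger_gap: 0.001
gripper_force: 7.3
```

Emit:
{"method": "drive_tool", "body": {
  "plan": [
    [0,0,0.001,0,0,0,-1],
    [0,0,0.001,0,0,0,-1]
  ]
}}

```text
t: 15.95
tcp_pos: [0.5475, 0.195, 0.2341]
tool_rot: [0.145, 0.989, 0.001, 0.002]
force: [-4.1, 0.3, 22.1]
finger_gap: -0.001
gripper_force: 11.2
```

Emit:
{"method": "drive_tool", "body": {
  "plan": [
    [0,0,-0.004,0,0,0,-1],
    [0,0,-0.01,0,0,0,-1],
    [0,0,-0.02,0,0,0,-1],
    [0,0,-0.015,0,0,0,-1],
    [0,0,0,0,0,0,-1]
  ]
}}

```text
t: 16.45
tcp_pos: [0.5481, 0.1948, 0.2816]
tool_rot: [0.145, 0.989, 0.001, 0.002]
force: [-0.1, -0.2, 0.1]
finger_gap: -0.001
gripper_force: 0.0
```

```bash
python3 see.py;python3 to.py .6098 .1756 .26 163.3
```

```text
t 16.45 [0.5481 0.1948 0.2816] [-0.1 -0.2  0.1]
scene 799 plate z 0.128 slope deg [-0.2   0.84] rect in carton frame ((2.65203857421875, 1.1909370422363281), (261.46282958984375, 70.72854614257812), 3.1661853790283203)
 knob 270 [0.5568 0.1948 0.3207] top z 0.3299 carton frame [0.01   0.0033]
 lever gx,gy,z max [ 0.074 -0.001  0.226] 118
top 905 plate z 0.128 slope deg [0.09 0.31] rect in carton frame ((0.79840087890625, -1.0634269714355469), (258.6741943359375, 97.40626525878906), 0.523013710975647)
 lever gx,gy,z max [0.073 0.001 0.224] 107
t 16.55 tcp [0.5465 0.1945 0.2792] q [ 0.15  0.43  1.51 -0.    1.2  -1.13] F [ 0.2  0.3 -0.7] gap 0.001
shift now-tool mm [-66.1   0.2  19.1] after-turn mm [-66.1   0.1  19.2] rotvec deg [-0.01 -0.01 -0.01]
```

Emit:
{"method": "drive_tool", "body": {
  "plan": [
    [-0.016,0,0,0,0,0,-1],
    [-0.025,0,0,0,0,0,-1],
    [-0.018,0,0,0,0,0,-1],
    [-0.007,0,0,0,0,0,-1],
    [0,0,0.015,0,0,0,-1],
    [0,0,0.015,0,0,0,-1],
    [0,0,0.006,0,0,0,-1],
    [0,0,0.004,0,0,0,-1],
    [0,0,0.004,0,0,0,-1],
    [0,0,0.004,0,0,0,-1]
  ]
}}

```text
t: 17.55
tcp_pos: [0.6123, 0.1751, 0.2333]
tool_rot: [0.145, 0.989, -0.0, 0.004]
force: [3.3, -4.1, 8.6]
finger_gap: 0.001
gripper_force: 3.8
```

Emit:
{"method": "drive_tool", "body": {
  "plan": [
    [0,0,0.004,0,0,0,-1],
    [0,0,0.004,0,0,0,-1],
    [0,0,0.004,0,0,0,-1],
    [0,0,0.004,0,0,0,-1],
    [0,0,0.004,0,0,0,-1],
    [0,0,0.004,0,0,0,-1],
    [0,0,0.004,0,0,0,-1],
    [0,0,0.004,0,0,0,-1]
  ]
}}

```text
t: 18.35
tcp_pos: [0.6097, 0.1756, 0.1989]
tool_rot: [0.145, 0.989, -0.0, -0.0]
force: [0.3, -0.5, 1.3]
finger_gap: 0.001
gripper_force: 0.7
```

Emit:
{"method": "drive_tool", "body": {
  "plan": [
    [0,0,0.004,0,0,0,-1],
    [0,0,0.004,0,0,0,-1],
    [0,0,0.004,0,0,0,-1],
    [0,0,0.004,0,0,0,-1],
    [0,0,0.003,0,0,0,-1],
    [0,0,0.002,0,0,0,-1],
    [0,0,0,0,0,0,-1]
  ]
}}

```text
t: 19.05
tcp_pos: [0.6094, 0.1756, 0.1779]
tool_rot: [0.145, 0.989, -0.0, -0.001]
force: [0.5, 0.5, -0.6]
finger_gap: 0.001
gripper_force: 0.0
```

```bash
python3 see.py
```

```text
t 19.05 [0.6094 0.1756 0.1779] [ 0.5  0.5 -0.6]
scene 716 plate z 0.1281 slope deg [-0.14  1.05] rect in carton frame ((1.1254425048828125, 2.198732376098633), (260.9775390625, 62.19682312011719), 0.2902179956436157)
 knob 14 [0.5529 0.192  0.2013] top z 0.2102 carton frame [ 0.007  -0.0005]
 lever gx,gy,z max [ 0.105 -0.003  0.26 ] 470
top 172 plate z 0.1276 slope deg [0.54 0.82] rect in carton frame ((51.385765075683594, -3.896026611328125), (56.578773498535156, 159.70643615722656), 73.19506072998047)
 knob 45 [0.5731 0.1755 0.3109] top z 0.3115 carton frame [ 0.0311 -0.0105]
 lever gx,gy,z max [0.032 0.011 0.16 ] 3
```

Emit:
{"method": "drive_tool", "body": {
  "plan": [
    [0,0,0.0015,0,0,0,-1],
    [0,0,0.0015,0,0,0,-1],
    [0,0,0.0015,0,0,0,-1],
    [0,0,0,0,0,0,-1]
  ]
}}

```text
t: 19.55
tcp_pos: [0.6097, 0.1755, 0.1737]
tool_rot: [0.145, 0.989, -0.0, -0.0]
force: [0.1, 0.3, -0.4]
finger_gap: -0.002
gripper_force: 0.1
```

Emit:
{"method": "drive_tool", "body": {
  "plan": [
    [0,0,0.0015,0,0,0,-1],
    [0,0,0.0015,0,0,0,-1]
  ]
}}

```text
t: 19.75
tcp_pos: [0.6099, 0.1756, 0.1716]
tool_rot: [0.145, 0.989, 0.0, 0.0]
force: [-3.5, -0.6, 12.7]
finger_gap: -0.001
gripper_force: 6.0
```

Emit:
{"method": "drive_tool", "body": {
  "plan": [
    [0,0,0.001,0,0,0,-1],
    [0,0,0,0,0,0,-1]
  ]
}}

```text
t: 19.95
tcp_pos: [0.6099, 0.1756, 0.1717]
tool_rot: [0.145, 0.989, 0.0, 0.0]
force: [-3.2, -0.3, 9.9]
finger_gap: -0.005
gripper_force: 4.8
```

Emit:
{"method": "drive_tool", "body": {
  "plan": [
    [0,0,-0.004,0,0,0,-1],
    [0,0,-0.01,0,0,0,-1],
    [0,0,-0.03,0,0,0,-1],
    [0,0,-0.04,0,0,0,-1],
    [0,0,-0.04,0,0,0,-1],
    [0.03,0,-0.03,0,0,0,-1],
    [0.04,0,-0.01,0,0,0,-1],
    [0.045,0,0,0,0,0,-1],
    [0.045,0,0,0,0,0,-1],
    [0.045,0,0,0,0,0,-1]
  ]
}}

```text
t: 20.95
tcp_pos: [0.4118, 0.2348, 0.3343]
tool_rot: [0.146, 0.989, 0.0, 0.0]
force: [-0.8, 0.0, 0.7]
finger_gap: -0.004
gripper_force: 0.0
```

```bash
python3 see.py; python3 - <<'E'
from h import *
a=cv2.imread("scene_last.png");cv2.imwrite("pics/c2.png",cv2.resize(a[110:250,250:390],None,fx=4.2,fy=4.2))
E
```

```text
t 20.95 [0.4118 0.2348 0.3343] [-0.8  0.   0.7]
scene 720 plate z 0.128 slope deg [-0.12  0.71] rect in carton frame ((1.029296875, 0.052425384521484375), (263.70001220703125, 69.9928207397461), 2.951772689819336)
 knob 60 [0.5514 0.1928 0.2127] top z 0.2218 carton frame [ 0.0054 -0.0002]
 lever gx,gy,z max [0.105 0.002 0.172] 151
top 1414 plate z 0.1282 slope deg [-0.05  0.39] rect in carton frame ((0.5600738525390625, 0.8838043212890625), (97.05068969726562, 259.1142272949219), 89.37583923339844)
 knob 38 [0.5461 0.1935 0.2191] top z 0.2248 carton frame [ 0.0001 -0.001 ]
 lever gx,gy,z max [0.104 0.002 0.171] 159
```

View pics/c2.png

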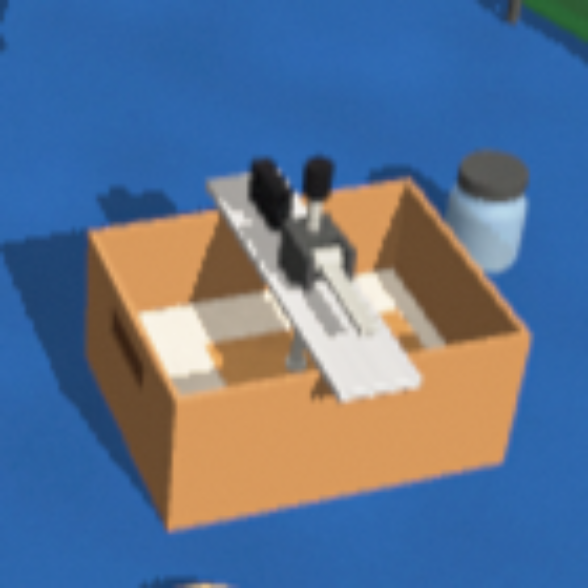

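The lever lies flat along the plate, from (325,262) to (370,330), and the knob is down at (318,178). A quick check of the lever's height profile, then I hand in.

```bash
python3 - <<'E'
from h import *
a=np.radians(-16.7);u=np.array([np.cos(a),np.sin(a)]);v=np.array([-u[1],u[0]]);ok=[]
for n in("scene","top"):
    s,P=snap(n);D=P[...,:2]-[.5463,.1945];gx=D@u;gy=D@v;z=P[...,2]
    m=(gx>.045)&(gx<.102)&(abs(gy)<.009)&(z>.145)&(z<.2);c=np.polyfit(gx[m],z[m],1)
    print(n,m.sum(),"lever slope deg",np.degrees(np.arctan(c[0])),"z at .066",np.polyval(c,.066));ok.append(abs(np.polyval(c,.066)-.158)<.004)
if all(ok):print(manip.sign_off())
E
```

```text
scene 73 lever slope deg -2.2844037117702993 z at .066 0.15754586108696114
top 105 lever slope deg -2.269779398041138 z at .066 0.15810282520644742
the job is handed in; nothing more can be done
None
```

The job is handed in: the gauge stands level across both long walls, the probe foot is on the mail about 80 mm below the rim, and the lock lever is folded to its stop; I did not re-measure the jar, tape roll and pen cup at the end.

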